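# Centre a top-heavy spindle on its pedestal

### The arm

A 6-joint arm with a two-finger parallel gripper is mounted at the origin on a cart in front of the work surface, level with it; the furniture and walls round the work are solid. World frame = base frame: x ahead of the robot, y to its left, z up, the work surface at z = 0. Lengths are in m, angles in rad, forces in N, time in s.
With the tool pointing down it reaches from about 0.3 to 0.775 m from the base axis. Payload 14.6 kg.
Tool frame: the origin (TCP) lies at the very end of the fingers, on their centre line; the grasp point (between the pads) lies 19 mm behind it; y points along the fingers, z is the direction in which the jaws open and shut, and the axes are right-handed (so a half turn about y gives the same grasp; the last joint's range is limited). The gripper opens to 94 mm and grips with 3 to 60 N. Pads are 16 mm wide; open, the fingers measure 119 mm over their backs; the gripper's body (75 mm by 177 mm) begins 78 mm behind the grasp point.
Start: joints at [-1.281, 0.3, 1.521, -0, 1.321, -0.067], TCP at [0.192, -0.515, 0.205] pointing down, gripper open.
Joint ranges: [-3.03, 3.03], [-0.79, 2.21], [0.23, 2.52], [-1.04, 4.18], [0, 3.07], [-2.55, 2.55]. Speed limits (rad/s): [2.22, 2.22, 2.57, 3.14, 3.14, 3.14].

### API

Orientations are given as a unit quaternion [x, y, z, w].
In Python, from rig import telemetry, vision, env gives the robot as it stands. The module is installed in compiled form; this text tells all that it offers.
- The arm moves only by the tool jog_arm, never from a script. Its argument "moves" is a list of rows, each a list of 7 numbers: the shift along the tool's x, y, z in mm, then the turn, a rotation vector about the tool's x, y, z in rad, then the gripper command: -1 is shut, 1 is fully open, values between are in proportion. A call has 1 to 20 rows; each row is the pose to reach, as a shift and turn from the pose commanded when the call began, along the tool's axes at that moment; what a row does not reach only later rows make up. A row lasts 1/10 s, in which the tool goes at most 50 mm and 8.59 degrees, less where a joint would pass 70% of its speed; a pose out of reach is approached as far as the arm can. A call with a gripper value outside its range is refused whole. The fingers move at their own pace and stop on an object; the grip force is fixed at half the most. Time passes only in rows, so rows that repeat a pose let the fingers close. It gives the time, the measured TCP pose, the force and the opening at its end, in the units of the state.
- telemetry.sense(): the state, without advancing time (a new reading comes with each control period).
- vision.capture(name): name is "side" or "top"; returns a dict with "img" (480x640x3 uint8, blue, green, red), "depth" (480x640 float32, m along the optical axis (not along the pixel's ray), 0 where there is no reading), "vfov" (degrees; the focal length in pixels is half the picture's height over the tangent of half this angle, whatever the lens; pixels are square), "cx", "cy" (the principal point, pixels), "D" ([k1, k2, p1, p2, k3] as OpenCV has them; the pictures are not rectified), "R" (3x3) and "t" (3): a world point X has camera coordinates R X + t. Camera axes: x right, y down, z forward; pixel columns grow to the right and rows downward; lengths in m; the calibration is good to about 2 mm. A picture is of the moment at which its call begins.
- env.job_done(): hands the job in, once; it reports no verdict.
The state is a dict: "clock": time; "joint_pos": joint angles; "joint_velocities": joint speeds; "joint_efforts": joint torques, N m; "position": TCP position; "ee_rot": TCP orientation; "contact_force": force on the tool from outside, world axes, zero at the start; "ft_torque": the same for the moment, N m; "grip_width": opening from 0.0 (shut) to 1.0 (fully open).
Only numpy, scipy, OpenCV 4.12 (cv2) and the standard library are available. Lean on these libraries where they do the work, as an engineer would, in place of code of your own. Each camera call takes 0.05 s, during which the arm holds its last target. There are 200 camera calls.

### The job

The brass spindle stands off-centre on the round steel centring pedestal. With closed fingertips, nudge it gently sideways with light taps until its foot stands inside the black circle in the middle of the plate, upright and still; do not pinch, lift, topple or knock it off, and leave everything else on the table alone. Finish with the fingers clear of it.

Things in the scene. Friction and masses are not known exactly. Their poses are not given: they have to be found in the camera images.
- spindle_foot (a point): Loose brass spindle, 60 mm tall, about 120 g, standing upright and top-heavy on a small flat foot. The foot is its widest part: a disc 28 mm across and 8 mm thick; above it a stem 10 mm across up to 32 mm, then a heavy round head 20 mm across from 35 to 60 mm. The point is the centre of the foot's underside, z up along the spindle. Pushed at the foot it slides on the plate, pushed at the head it may topple.
- pedestal_centre (a point): Centring pedestal, fixed to the table: a round ground steel plate 84 mm across and 12 mm thick on a short grey column with a grey foot 92 mm across; four small brass screws (out to 39 mm from the axis, the plate overhangs them) below the plate. The point is the centre of the plate's upper face, 42 mm above the table. A black circle of 36 mm inner and 39 mm outer diameter is marked round this centre. z is up.
- loupe: Bystander, to be left alone: black watchmaker's loupe, 33 mm across, 32 mm tall, standing upright; origin at the centre of its underside.
- v_block: Bystander, to be left alone: grey steel V-block 40 x 42 x 34 mm; origin at the centre of its underside.
- gauge_block: Bystander, to be left alone: plain steel gauge block 18 x 48 x 26 mm; origin at the centre of its underside.
- loose_bush: Bystander, to be left alone: flanged bronze bush 34 mm across, 29 mm tall, standing near the right of the pedestal; origin at the centre of its underside.
- steel_ring: Bystander, to be left alone: steel setting ring 50 mm across, 16 mm tall, standing near the right of the pedestal; origin at the centre of its underside.
- digital_micrometer: Bystander, to be left alone: micrometer lying at the left, about 70 x 205 x 29 mm; origin at the centre of its underside.
- gel_pen: Bystander, to be left alone: white pen lying at the left, 10 x 154 x 12 mm; origin at the centre of its underside.
- spindle: The same spindle as a body; its origin is the same point, the centre of the foot's underside.

How it is judged:
At the end, for the whole second after the job is handed in: The spindle stands upright (within 0.06 rad) and at rest on the plate, the centre of its foot within 4.5 mm of the plate's centre, so that the foot lies within the black circle (horizontal distance between spindle_foot and pedestal_centre below 0.0045 m and z of spindle_foot in the frame of pedestal_centre between -0.003 and 0.002 m and angle between spindle_foot's own z axis and vertical below 0.06 rad and linear speed of spindle below 0.01 m/s); the robot touches nothing.
It fails at once if the spindle is lifted off the plate by more than 6 mm or falls off it (z of spindle_foot in the frame of pedestal_centre above 0.006 m or z of spindle_foot in the frame of pedestal_centre below -0.006 m).
It fails at once if the spindle is tipped by more than 0.35 rad (angle between spindle_foot's own z axis and vertical above 0.35 rad).
It fails at once if the spindle is struck or squeezed: contact force from the fingers over 5 N (contact force between the fingers and spindle above 5 N).
It fails at once if the spindle is knocked along faster than 0.3 m/s (linear speed of spindle above 0.3 m/s).
It fails at once if a bystander is moved by more than 15 mm (distance of any of loupe, v_block, gauge_block, loose_bush, steel_ring, digital_micrometer, gel_pen from where it was at the start of the episode above 0.015 m).
It also fails if it takes over 42 s, if anything falls off the work surface, if the arm or the gripper's body presses on something with over 40 N, if the wrist force passes 120 N, or if a joint passes its speed limit or range.

## Working session

There is one attempt and no reset: what is moved stays moved. The work goes in short steps, Python scripts to look and compute and a tool call to move; the robot and the scene stay as the last step left them, time stands still between calls to the robot, and variables do not carry over. Pictures are saved under pics/ and viewed, about 8 in all and at most 12, crops included, and the job is handed in when it is done.

Besides the shell and the picture viewer there is one more tool, called after "Request:" by a JSON object that holds its "api" and its "payload", one argument or row to a line. jog_arm: Moves the arm, as the interface text tells. Its arguments: {"type":"object","properties":{"moves":{"type":"array","items":{"type":"array","items":{"type":"number"}}}},"required":["moves"]}

```bash
mkdir -p pics; cat > h.py <<'E'
import numpy as np,cv2
from rig import telemetry,vision,env
def K(c):
    f=240/np.tan(np.radians(c['vfov'])/2); return np.array([[f,0,c['cx']],[0,f,c['cy']],[0,0,1.]])
def atz(c,u,v,z):
    p=cv2.undistortPoints(np.array([[[u,v]]],float),K(c),np.array(c['D'],float))[0,0]
    R=np.array(c['R']);t=np.array(c['t']);o=-R.T@t;d=R.T@np.array([p[0],p[1],1]);return o+d*(z-o[2])/d[2]
def proj(c,X):
    return cv2.projectPoints(np.array(X,float).reshape(-1,1,3),cv2.Rodrigues(np.array(c['R']))[0],np.array(c['t'],float),K(c),np.array(c['D'],float))[0][:,0]
E
python3 - <<'E'
from h import *
s=telemetry.sense();print(s)
for n in('top','side'):
    c=vision.capture(n);cv2.imwrite(f'pics/{n}0.png',c['img']);R=np.array(c['R']);print(n,c['vfov'],c['D'],-R.T@c['t'],R[2])
E
```

```text
{'clock': 0.0, 'joint_pos': array([-1.28059681e+00,  3.00491786e-01,  1.52154131e+00, -1.66455841e-05,
        1.32070774e+00, -6.65599726e-02]), 'joint_velocities': array([-1.35366214e-03, -8.80842832e-05,  3.84451035e-04, -1.97891070e-03,
       -6.21114770e-04,  3.79522932e-04]), 'joint_efforts': array([ 2.42363712e-03, -5.31799364e+01, -3.52728331e+01,  7.09270779e-02,
        2.44835968e-02, -8.25109078e-05]), 'position': array([ 0.19202411, -0.51512399,  0.20489181]), 'ee_rot': array([-0.12551806,  0.69628914, -0.6954836 ,  0.12541613]), 'contact_force': array([0.01931318, 0.38321225, 0.23953195]), 'ft_torque': array([0.05658911, 0.03012774, 0.00923521]), 'grip_width': 1.0013838743646246}
top 47.29030989360994 [-0.0630376  0.         0.         0.         0.       ] [0.29680359 0.08836371 1.29524215] [ 0.16662031  0.00683124 -0.98599747]
side 56.8276372634556 [-0.09373618  0.          0.          0.          0.        ] [ 0.18555286 -0.79570911  0.41959438] [ 0.35889219  0.8668067  -0.34618282]
```

View pics/top0.png

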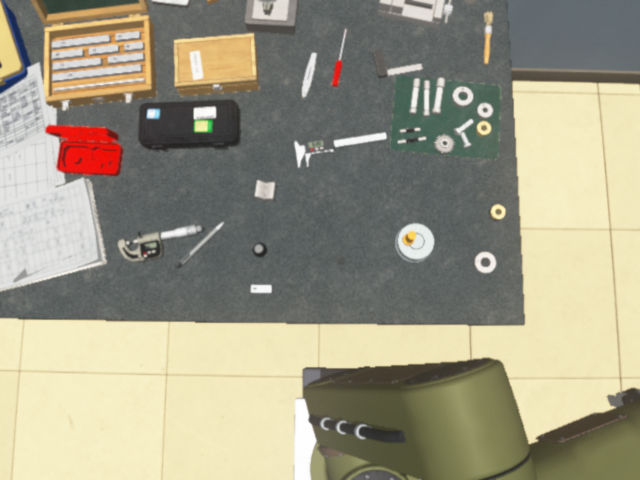

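View pics/side0.png

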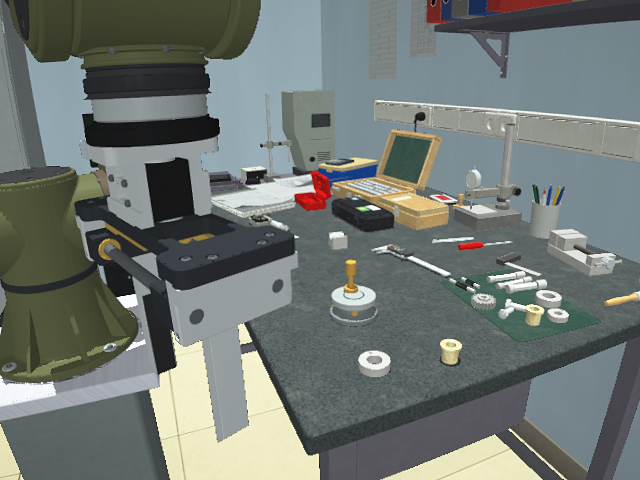

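The top view shows the pedestal at about (415,242) with the spindle on its left part. In the side view they are at about (353,300) and (351,280). I'll enlarge both.

```bash
python3 - <<'E'
from h import *
a=cv2.imread('pics/top0.png')[217:267,390:440];b=cv2.imread('pics/side0.png')[250:330,313:393]
o=np.hstack([cv2.resize(a,(400,400),interpolation=cv2.INTER_CUBIC),cv2.resize(b,(400,400),interpolation=cv2.INTER_CUBIC)])
cv2.imwrite('pics/crop0.png',o)
E
```

```text
(no output)
```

View pics/crop0.png

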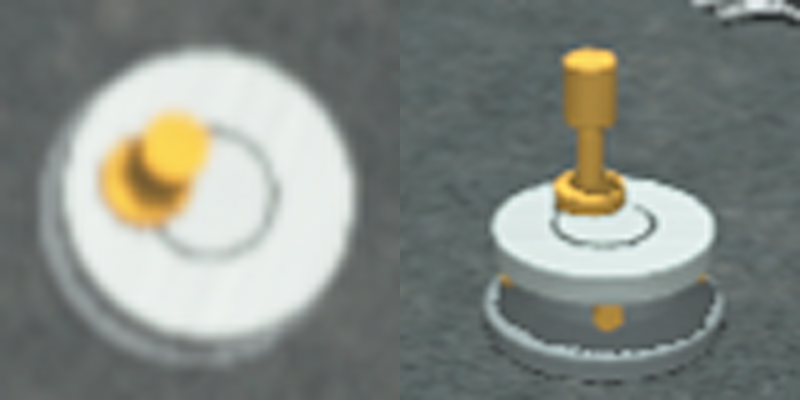

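```bash
cat >> h.py <<'E'
from scipy.optimize import minimize
S=8;th=np.linspace(0,2*np.pi,48)
def circ(x,y,z,r): return np.c_[x+r*np.cos(th),y+r*np.sin(th),0*th+z]
BOX={'top':(385,212,60,60),'side':(303,240,100,100)}
def masks(c,n):
    x,y,w,h=BOX[n];u=cv2.resize(c['img'][y:y+h,x:x+w],None,fx=S,fy=S,interpolation=cv2.INTER_CUBIC)
    hsv=cv2.cvtColor(u,cv2.COLOR_BGR2HSV);g=(hsv[...,1]>110)&(hsv[...,2]>60)
    return u,g,(u.min(2)>(195 if n=='side' else 190))
def draw(c,n,cs,shape):
    m=np.zeros(shape,np.uint8);x0,y0,_,_=BOX[n]
    for pts in cs:
        p=(proj(c,pts)-[x0,y0]+.5)*S-.5
        cv2.fillConvexPoly(m,cv2.convexHull(np.round(p).astype(np.int32)),1)
    return m>0
def spin(x,y,z=.042): return [np.r_[circ(x,y,z,.014),circ(x,y,z+.008,.014)],np.r_[circ(x,y,z,.005),circ(x,y,z+.035,.005)],np.r_[circ(x,y,z+.035,.010),circ(x,y,z+.06,.010)]]
def fit(c,n,what,p0):
    u,g,w=masks(c,n)
    if what=='spin':
        l,lab=cv2.connectedComponents(g.astype(np.uint8)); k=np.argmax(np.bincount(lab.ravel())[1:])+1; M=lab==k
        f=lambda p:[draw(c,n,spin(*p),M.shape)]
    else:
        M=w|g if n=='top' else w; f=lambda p:[draw(c,n,[circ(p[0],p[1],.042,.042)],M.shape)]
    if what!='spin': # spindle hides part: ignore gold pixels
        ig=cv2.dilate(g.astype(np.uint8),np.ones((25,25)))>0
        cost=lambda p:float(((f(p)[0]^M)&~ig).sum())
        M=w
        l,lab,st,_=cv2.connectedComponentsWithStats(M.astype(np.uint8));M=lab==np.argmax(st[1:,4])+1
        ff=cv2.morphologyEx(M.astype(np.uint8),cv2.MORPH_CLOSE,np.ones((21,21)))>0;M=ff
    else: cost=lambda p:float((f(p)[0]^M).sum())
    q=minimize(cost,p0,method='Nelder-Mead',options=dict(initial_simplex=[p0,np.add(p0,[.006,0]),np.add(p0,[0,.006])],xatol=2e-5,fatol=1))
    return q.x,q.fun/M.sum(),M
E
cat > look.py <<'E'
from h import *
import sys
tag=sys.argv[1] if len(sys.argv)>1 else None
for n in('top','side'):
    c=vision.capture(n);x,y,w,h=BOX[n]
    g0=atz(c,*((415.8,240.7) if n=='top' else (353.5,295)),.042)[:2]
    P,e1,M1=fit(c,n,'plate',g0);s,e2,M2=fit(c,n,'spin',P+[0,.01])
    print(n,'plate',P.round(4),round(e1,3),'spin',s.round(4),round(e2,3),'spin-plate mm',((s-P)*1e3).round(1))
    if tag:
        u=masks(c,n)[0]
        for cs,col in(([circ(*P,.042,.042)],(0,0,255)),(spin(*s),(255,0,0))):
            m=draw(c,n,cs,u.shape[:2]).astype(np.uint8);cv2.drawContours(u,cv2.findContours(m,0,2)[0],-1,col,1)
        cv2.imwrite(f'pics/{tag}_{n}.png',cv2.resize(u,(400,400)))
if tag: cv2.imwrite(f'pics/{tag}.png',np.hstack([cv2.imread(f'pics/{tag}_{n}.png') for n in('top','side')]))
E
python3 look.py fit0
```

```text
top plate [ 0.5084 -0.116 ] 0.039 spin [ 0.5112 -0.0983] 0.309 spin-plate mm [ 2.8 17.8]
side plate [ 0.5124 -0.1167] 0.053 spin [ 0.5163 -0.0972] 0.123 spin-plate mm [ 3.9 19.6]
```

View pics/fit0.png

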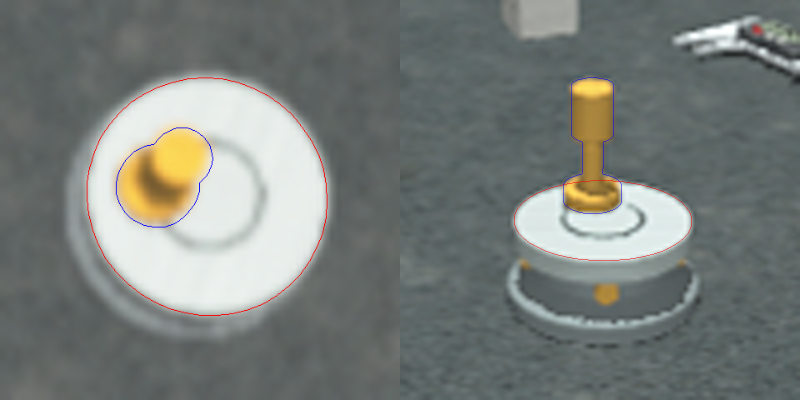

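```bash
python3 - <<'E'
from h import *
from scipy.spatial.transform import Rotation as R
s=telemetry.sense();T=R.from_quat(s['ee_rot']);A=T.as_matrix();print('tool axes cols',A.round(3))
d=np.array([-3.4,-18.7,0]);d/=np.linalg.norm(d);print(d)
yd=np.array([0,0,-1.])
foot=np.array([.5137,-.0978,0])
for nm,z in(('z=-d',-d),('z=d',d)): 
    B=np.c_[np.cross(yd,z),yd,z];print(nm,(T.inv()*R.from_matrix(B)).as_rotvec().round(3))
for nm,x in(('x=-d',-d),('x=d',d)):
    B=np.c_[x,yd,np.cross(x,yd)];print(nm,(T.inv()*R.from_matrix(B)).as_rotvec().round(3))
for back in(.045,):
    w=foot-d*back;w[2]=.15;print(w,'shift',(A.T@(w-s['position'])*1e3).round(1))
E
```

```text
tool axes cols [[-0.937 -0.     0.349]
 [-0.349  0.001 -0.937]
 [-0.    -1.    -0.001]]
[-0.17888544 -0.98386991  0.        ]
z=-d [ 0.000e+00 -2.605e+00 -1.000e-03]
z=d [0.001 0.537 0.   ]
x=-d [0.000e+00 2.107e+00 1.000e-03]
x=d [ 1.000e-03 -1.034e+00 -0.000e+00]
[ 0.52174984 -0.05352585  0.15      ] shift [-470.2   55.3 -317.4]
```

Request:
{"api": "jog_arm", "payload": {
  "moves": [
    [-470,0,-317,0,0.537,0,-1],
    [-470,0,-317,0,0.537,0,-1],
    [-470,0,-317,0,0.537,0,-1],
    [-470,0,-317,0,0.537,0,-1],
    [-470,0,-317,0,0.537,0,-1],
    [-470,0,-317,0,0.537,0,-1],
    [-470,0,-317,0,0.537,0,-1],
    [-470,0,-317,0,0.537,0,-1],
    [-470,0,-317,0,0.537,0,-1],
    [-470,0,-317,0,0.537,0,-1],
    [-470,0,-317,0,0.537,0,-1],
    [-470,0,-317,0,0.537,0,-1],
    [-470,55,-317,0,0.537,0,-1],
    [-470,85,-317,0,0.537,0,-1],
    [-470,105,-317,0,0.537,0,-1],
    [-470,105,-317,0,0.537,0,-1]
  ]
}}

```text
clock: 1.8
position: [0.5203, -0.0538, 0.0978]
ee_rot: [0.062, 0.704, -0.704, -0.065]
contact_force: [0.6, 0.3, -0.2]
grip_width: 0.004
```

Request:
{"api": "jog_arm", "payload": {
  "moves": [
    [0,25,0,0,0,0,-1],
    [0,45,0,0,0,0,-1],
    [0,51,0,0,0,0,-1],
    [0,51,0,0,0,0,-1],
    [0,51,0,0,0,0,-1]
  ]
}}

```text
clock: 2.3
position: [0.5225, -0.0543, 0.0509]
ee_rot: [-0.064, -0.704, 0.704, 0.063]
contact_force: [-0.4, -0.5, 0.2]
grip_width: 0.006
```

```bash
python3 - <<'E'
from h import *
from scipy.spatial.transform import Rotation as R
s=telemetry.sense();print(s['position'],R.from_quat(s['ee_rot']).as_matrix().round(3),s['contact_force'])
c=vision.capture('side');cv2.imwrite('pics/near.png',cv2.resize(c['img'][210:340,270:430],None,fx=5,fy=5,interpolation=2)[:600,:800])
p=s['position'];print('tcp px',proj(c,p))
E
```

```text
[ 0.52249489 -0.05431153  0.05085656] [[-0.984  0.002 -0.179]
 [ 0.179 -0.    -0.984]
 [-0.002 -1.    -0.   ]] [-0.36179192 -0.50485816  0.20392424]
tcp px [[344.3325324 276.6249999]]
```

View pics/near.png

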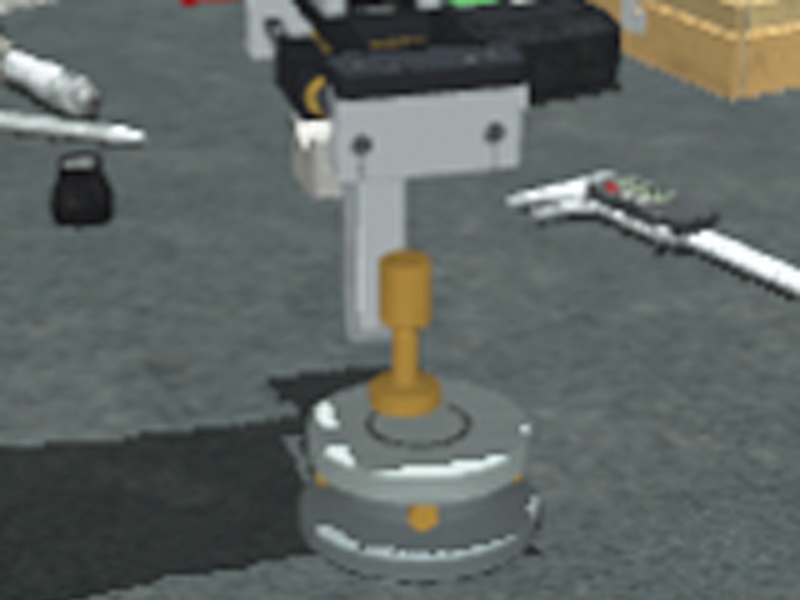

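```bash
python3 - <<'E'
from h import *
c=vision.capture('side');p=np.array([.5225,-.0543,.0509]);d=np.array([-.179,-.984,0]);x=np.array([-.984,.179,0]);z=np.array([0,0,1])
for a in(-.008,.008):
  for h in(0,.04): print(a,h,((proj(c,p+.0125*d+a*x+h*z)-[270,210]+.5)*5-.5).round(1))
u=c['img'][268:284,330:356].min(2);print(u[::3])
E
```

```text
-0.008 0 [[400.9 345.5]]
-0.008 0.04 [[400.9 252.4]]
0.008 0 [[361.8 349.7]]
0.008 0.04 [[361.2 256.3]]
[[ 87  86  86  84  83  85  85  83  99 130 131 157 179 162 164 141  62  51
   56  59  61  61  61  59  56  56]
 [ 86  88  87  86  86  88  91  90  96 125 132 157 177 163 164 141  62  51
   57  60  60  62  59  59  57  56]
 [ 88  87  87  85  87  90  92  93  93 122 133 137 160 165 165 156 104  61
   54  58  61  60  60  57  53  60]
 [ 91  89  88  90  91  90  89  86  85 102 125 134 134 129 127 122 123 121
  102  52  62  61  56  71  90  94]
 [ 89  91  92  90  93  94  97 101  98  96  92  90  90  91  89  86  84  82
   79  53  60  60  56  73  92  96]
 [102 100  99  97  97  99  89  89  89  68  67  69  70  71  69  65  62  63
   63  57  61  61  54  62  81  92]]
```

Request:
{"api": "jog_arm", "payload": {
  "moves": [
    [0,0,4,0,0,0,-1],
    [0,0,8,0,0,0,-1],
    [0,0,10,0,0,0,-1],
    [0,0,10,0,0,0,-1],
    [0,0,10,0,0,0,-1]
  ]
}}

```text
clock: 2.9
position: [0.52, -0.0641, 0.0495]
ee_rot: [0.064, 0.704, -0.704, -0.064]
contact_force: [0.1, 0.9, -0.2]
grip_width: 0.007
```

Request:
{"api": "jog_arm", "payload": {
  "moves": [
    [0,2,0,0,0,0,-1],
    [0,3,1,0,0,0,-1],
    [0,3,2,0,0,0,-1],
    [0,3,3,0,0,0,-1],
    [0,3,4,0,0,0,-1],
    [0,3,5,0,0,0,-1],
    [0,3,6,0,0,0,-1],
    [0,3,7,0,0,0,-1],
    [0,3,8,0,0,0,-1],
    [0,3,9,0,0,0,-1],
    [0,3,10,0,0,0,-1],
    [0,3,11,0,0,0,-1],
    [0,3,12,0,0,0,-1],
    [0,3,13,0,0,0,-1],
    [0,3,14,0,0,0,-1],
    [0,3,14,0,0,0,-1],
    [0,3,14,0,0,0,-1]
  ]
}}

```text
clock: 4.6
position: [0.5175, -0.0778, 0.0465]
ee_rot: [0.064, 0.704, -0.704, -0.064]
contact_force: [0.7, 0.6, 0.7]
grip_width: 0.009
```

```bash
cat > near.py <<'E'
from h import *
import sys
c=vision.capture('side');cv2.imwrite(f'pics/{sys.argv[1]}.png',cv2.resize(c['img'][230:330,290:410],None,fx=6,fy=6,interpolation=2))
s,e,M=fit(c,'side','spin',(.515,-.105));print('spin side',s.round(4),round(e,3),'rel plate mm',((s-[.5124,-.1167])*1e3).round(1),telemetry.sense()['position'])
E
python3 near.py n1
```

```text
spin side [ 0.5158 -0.0988] 0.177 rel plate mm [ 3.4 17.9] [ 0.5175053  -0.07775342  0.04646047]
```

View pics/n1.png

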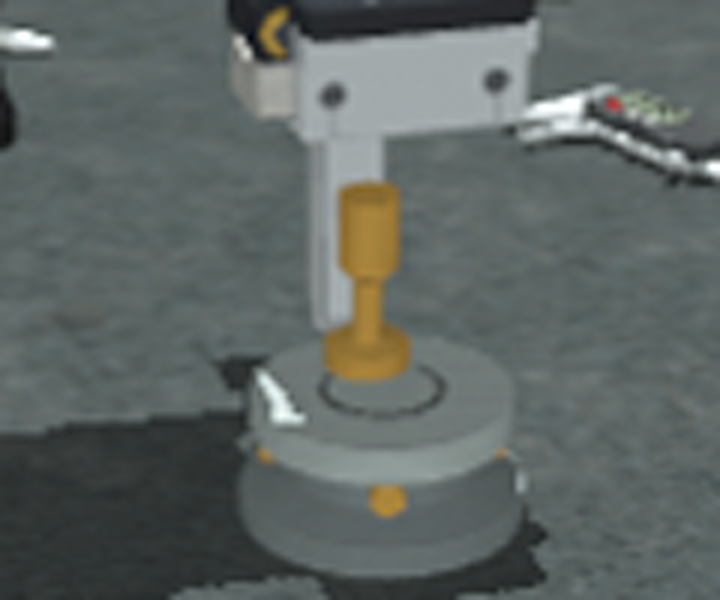

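Request:
{"api": "jog_arm", "payload": {
  "moves": [
    [0,0,1,0,0,0,-1],
    [0,0,2,0,0,0,-1],
    [0,0,3,0,0,0,-1],
    [0,0,4,0,0,0,-1],
    [0,0,5,0,0,0,-1],
    [0,0,6,0,0,0,-1],
    [0,0,6,0,0,0,-1],
    [0,0,6,0,0,0,-1]
  ]
}}

```text
clock: 5.45
position: [0.5164, -0.0837, 0.0464]
ee_rot: [-0.064, -0.704, 0.704, 0.064]
contact_force: [0.7, 1.0, -0.0]
grip_width: 0.006
```

```bash
python3 near.py n2
```

```text
spin side [ 0.5148 -0.1047] 0.171 rel plate mm [ 2.4 12. ] [ 0.51636719 -0.08370644  0.04641224]
```

Request:
{"api": "jog_arm", "payload": {
  "moves": [
    [0,0,1,0,0,0,-1],
    [0,0,2,0,0,0,-1],
    [0,0,3,0,0,0,-1],
    [0,0,4,0,0,0,-1],
    [0,0,5,0,0,0,-1],
    [0,0,6,0,0,0,-1],
    [0,0,7,0,0,0,-1],
    [0,0,8,0,0,0,-1],
    [0,0,9,0,0,0,-1],
    [0,0,10,0,0,0,-1],
    [0,0,10,0,0,0,-1],
    [0,0,10,0,0,0,-1]
  ]
}}

```text
clock: 6.7
position: [0.5146, -0.0936, 0.0464]
ee_rot: [-0.064, -0.704, 0.704, 0.064]
contact_force: [0.1, 1.5, 1.1]
grip_width: 0.001
```

```bash
python3 near.py n3
```

```text
spin side [ 0.5135 -0.1144] 0.168 rel plate mm [1.1 2.3] [ 0.51456127 -0.09352408  0.04639931]
```

View pics/n3.png

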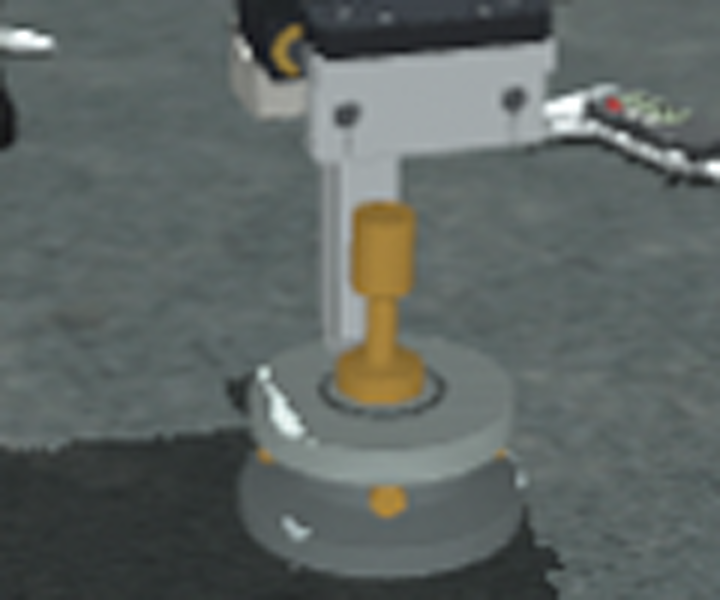

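Request:
{"api": "jog_arm", "payload": {
  "moves": [
    [0,0,1,0,0,0,-1],
    [0,0,2,0,0,0,-1],
    [0,0,2.5,0,0,0,-1],
    [0,0,2.5,0,0,0,-1],
    [0,0,2.5,0,0,0,-1],
    [0,0,1,0,0,0,-1],
    [0,0,-3,0,0,0,-1],
    [0,0,-10,0,0,0,-1],
    [0,0,-30,0,0,0,-1],
    [0,0,-60,0,0,0,-1],
    [0,0,-100,0,0,0,-1],
    [0,-20,-140,0,0,0,-1],
    [0,-30,-180,0,0,0,-1],
    [0,-30,-180,0,0,0,-1],
    [0,-30,-180,0,0,0,-1]
  ]
}}

```text
clock: 8.25
position: [0.5466, 0.0844, 0.0763]
ee_rot: [-0.063, -0.704, 0.704, 0.063]
contact_force: [-1.5, -0.3, -0.6]
grip_width: 0.005
```

```bash
python3 look.py fit1
```

```text
top plate [ 0.5088 -0.1161] 0.041 spin [ 0.5085 -0.1154] 0.279 spin-plate mm [-0.3  0.7]
side plate [ 0.5124 -0.1167] 0.177 spin [ 0.5118 -0.1176] 0.13 spin-plate mm [-0.5 -0.9]
```

View pics/fit1.png

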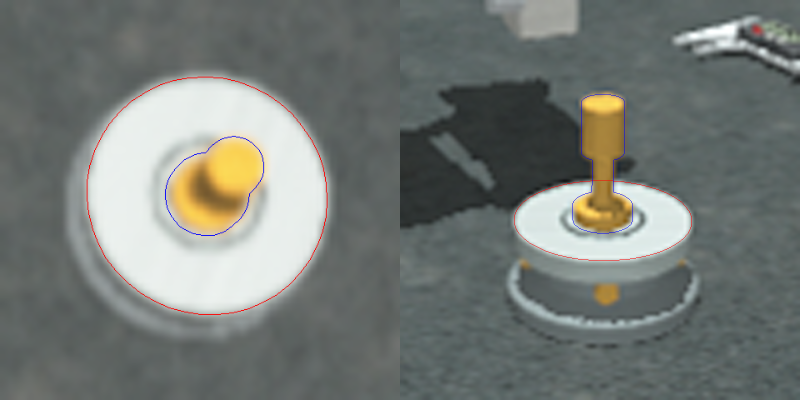

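Both views show the foot inside the ring, about 1 mm from the centre. The spindle is upright and the fingers are clear, about 200 mm away.

```bash
python3 -c "
from rig import env;print(env.job_done())"
```

```text
the job is handed in; nothing more can be done
None
```

I pushed the spindle about 19 mm across the plate with the closed fingertips, at foot height and about 10 mm/s. This took a few short sideways pushes. I then backed the fingers about 200 mm away and handed the job in at about 8.4 s on the robot's clock.

- **Position:** the last check put the foot within about 1 mm of the plate centre. The top camera gave an offset of (-0.3, +0.7) mm and the side camera (-0.5, -0.9) mm. The foot lies inside the black circle in both pictures.
- **Upright:** the upright model matched the spindle well in the side view.
- **Force:** the wrist readings I saw during the pushes stayed under about 2 N, which is close to the sensor noise. The finger contact force itself was not measured.
- **Disagreements:** the two cameras differ by 3–4 mm in absolute x, so I relied on the spindle's offset from the plate in each picture. The top-view match was poorer in numbers (28% mismatch) because shading on the brass was left out of the mask. The side-view match of the plate was also poorer in the last picture (18%) than at the start (5%).
- **Not measured:** I did not measure the bystanders afterwards. The fingers stayed clear of them throughout.

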